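# Set the adjustable spanner to its gauge line

### The job

Set the adjustable spanner for the fuel tap's nut: leave it lying flat where it is on the bench, and with a fingertip roll its knurled worm wheel until the gap between the jaws closes down to the gauge mark, that is, until the gripping face of the moving jaw is level with the long line cut in the spanner's head. Move the jaw by the wheel only, never by pushing or squeezing it; do not pick the spanner up or shove it along, do not disturb the parts lying round about, and take the hand away when it is set.

Things in the scene. Friction and masses are not known exactly. Their poses are not given: they have to be found in the camera images.
- spanner: 300 mm adjustable spanner of bare steel, about 0.8 kg, loose and flat on the bench. Origin on the bench under the middle of the worm wheel; x points out of the mouth, y is the way the moving jaw closes, z up. Head 16 mm thick, x -36 to 24, y -23 to 43 mm; jaws on to x = 63 mm, fixed jaw's face at y = 20 mm. Handle 22 to 31 mm wide, top 14 mm high, ends 228 mm off along (-0.92, -0.38, 0)
- worm_top (a point): highest point of the knurled worm wheel: a dark steel roller, 18 mm in diameter and 20 mm long, in a window of the head. Its axis lies along the spanner's y, so it rolls when its top is dragged along the spanner's x. The point is 18.5 mm above the bench and 2.5 mm proud of the head's face; axes as the spanner's
- worm (a joint): turn of the worm wheel, rad: grows when the wheel's top is dragged towards the mouth (the spanner's +x), which closes the jaws; the other way opens them. Stiff (about 1.5 N at its rim), stays where it is left, and a light push on the jaw does not turn it. One full turn moves the jaw 5 mm. Starts between 0 and 6
- jaw_slide (a joint): travel of the moving jaw, m, growing as it closes: 0 is a gap of 29 mm between the jaws, 0.009 (gap 20 mm) is the jaw's gripping face level with the gauge line, 0.029 is shut; 0.000796 m for each rad of the worm
- jaw: the moving jaw, 16 mm thick, 37 mm deep, tapering from 18 mm at its root; origin on the bench, level in the spanner's x with the worm, in the plane of the jaw's gripping face; axes as the spanner's
- gauge_line (a point): end, at the edge of the mouth, of the gauge line: the one long line (12.5 mm long, 1.4 mm wide, along the spanner's x) cut in the top face of the head among the short ticks of the scale; 20 mm from the fixed jaw's face; axes as the spanner's
- jaw_edge (a point): root of the moving jaw's gripping face, at the top face (16 mm above the bench); the jaw is set when this point has the same y in the spanner's frame as the gauge line's end
- petcock: red motorbike fuel tap with a 20 mm hex nut, a steel lever on top and a brass spigot, 88 mm long, 36 mm high, lying off the spanner's mouth; origin under its body
- jet_block: brass pilot jet block, 46 x 24 x 16 mm with two jets standing to 25 mm; origin under its centre
- cover: silver diaphragm cover, a dome 85 mm over its screw ears and 31 mm high; origin under its centre
- screwdriver: stubby screwdriver, 105 mm long, handle 26 mm thick; origin under its middle
- float_bowl: open aluminium float bowl, 70 x 52 x 34 mm; origin under its centre
- carburettor: carburettor, 96 mm long over its bore and 106 mm high, standing on its float bowl; origin under its centre
- jar: small glass jar with a steel lid, 52 mm in diameter, 75 mm high; origin under its centre

How it is judged (in metres and radians):
At the end, for the whole second after the job is handed in: the moving jaw's gripping face is within 1.5 mm of the gauge line and at rest; the spanner lies flat, within 20 mm of where it lay (value of joint jaw_slide between 0.0075 and 0.0105 m and velocity of joint jaw_slide between -0.001 and 0.001 m/s and distance of spanner from where it was at the start of the episode below 0.02 m and angle between spanner's own z axis and vertical below 0.05 rad and linear speed of spanner below 0.01 m/s); the robot touches nothing.
It fails at once if the fingers push or squeeze the moving jaw itself with more than 10 N (contact force between the fingers and jaw above 10 N).
It fails at once if the spanner is picked up or tipped (worm end raised 8 mm, or tilted 6 degrees) (height (world z) of spanner above 0.008 m or angle between spanner's own z axis and vertical above 0.105 rad).
It fails at once if the spanner is shoved more than 20 mm along the bench (distance of spanner from where it was at the start of the episode above 0.02 m).
It fails at once if a part lying round about is pushed more than 20 mm (distance of any of petcock, jet_block, cover, screwdriver, float_bowl, carburettor, jar from where it was at the start of the episode above 0.02 m).
It also fails if it takes over 48 s, if anything falls off the work surface, if the arm or the gripper's body presses on something with over 40 N, if the wrist force passes 120 N, or if a joint passes its speed limit or range.

### The arm

A 6-joint arm with a two-finger parallel gripper is mounted at the origin on the work surface. World frame = base frame: x ahead of the robot, y to its left, z up, the work surface at z = 0. Lengths are in mm, angles in rad, forces in N, time in s.
With the tool pointing down it reaches from about 275 to 750 mm from the base axis. Payload 10.2 kg.
Tool frame: the origin (TCP) lies midway between the tips of the shut fingers; the grasp point (between the pads) lies 19 mm behind it; z points along the fingers, y is the line along which they close (so a half turn about z gives the same grasp; the last joint's range is limited). The gripper opens to 85 mm and grips with 20 to 120 N. Pads are 22 mm wide; open, the fingers measure 114 mm over their backs; the gripper's body (76 mm by 85 mm) begins 54 mm behind the grasp point. The pads swing forward as they close: fully open they stand 13 mm farther back than shut.
Start: joints at [-1.53, 0.313, 1.498, -0, 1.331, -0.223], TCP at [136.881, -506.848, 231.294] pointing down, gripper open.
Joint ranges: [-2.94, 2.94], [-0.97, 2.17], [0.19, 2.56], [-1.23, 4.37], [0.02, 3.11], [-2.88, 2.88]. Speed limits (rad/s): [2.39, 2.39, 3.01, 3.14, 3.14, 3.14].

### API

Orientations are given as a unit quaternion [w, x, y, z].
In Python, from rig import ctrl gives the robot as it stands.
- The arm moves only by the tool send_rows, never from a script. Its argument "targets" is a list of rows, each a list of 7 numbers: the closure, from -1 (fully open) to 1 (shut), so that 0 is half open, then the shift along the tool's x, y, z in m, then the turn, a rotation vector about the tool's x, y, z in rad. In form: [[claw, dx, dy, dz, ax, ay, az], ...]. A call has exactly 10 rows; each row shifts and turns the commanded pose from where the row before left it, along the tool's axes as they then stand; what a row does not reach is not made up. A row lasts 1/8 s, in which the tool goes at most 62.5 mm and 10.7 degrees, less where a joint would pass 70% of its speed; a pose out of reach is approached as far as the arm can. A call with a gripper value outside its range is refused whole. The fingers move at their own pace and stop on an object; "squeeze" is the grip in N (left out, the last holds). Time passes only in rows, so rows that do not move let the fingers close, or fill a call up. It gives the time, the measured TCP pose, the force, the opening and the grip force at its end, in the units of the state.
- ctrl.sense(): the state, without advancing time (a new reading comes with each control period).
- ctrl.capture(name): name is "scene" or "top"; returns a dict with "img" (400x640x3 uint8, red, green, blue), "camera_matrix" (3x3 intrinsics, pixels), "R" (3x3) and "t" (3): a world point X has camera coordinates R X + t. Camera axes: x right, y down, z forward; pixel columns grow to the right and rows downward; lengths in mm; the calibration is good to about 2 mm. A picture is of the moment at which its call begins. There is no depth.
- ctrl.finish_job(): hands the job in; it is judged then, once.
Trained networks look in a picture, given as the dict that the camera call returned (one of the last four; its "shot" number tells which), for a name from the list of things; names that differ only in an ending like _2 or _b are one class to them, and where a whole thing is asked for, a point or a joint stands for the part that bears it (a point fixed in the world has none). Each returns a list of dicts, best first, with "score" (0 to 1); they miss things now and then, are a little off and sometimes report something else, mostly with a low value. They report only what shows in the picture. A call takes as long as a camera call.
- ctrl.boxes_of(query, picture): "extent" ([left, top, width, height] in pixels, round what is visible of it).
- ctrl.landmark_of(query, picture): "point" ([column, row] in pixels: a listed point, or the origin of a listed thing).
The state is a dict: "time_s": time; "joints": joint angles; "dq": joint speeds; "tau": joint torques, N m; "eef_pos": TCP position; "ee_rot": TCP orientation; "force": force on the tool from outside, world axes, zero at the start; "wrist_torque": the same for the moment, N m; "grip_width": opening from 0.0 (shut) to 1.0 (fully open); "grip_force": force on a finger pad.
Only numpy, scipy, OpenCV 4.12 (cv2) and the standard library are available. Lean on these libraries where they do the work, as an engineer would, in place of code of your own. Each camera call takes 0.05 s, during which the arm holds its last target. There are 200 camera calls.

## Working session

There is one attempt and no reset: what is moved stays moved. The work goes in short steps, Python scripts to look and compute and a tool call to move; the robot and the scene stay as the last step left them, time stands still between calls to the robot, and variables do not carry over. Pictures are saved under pics/ and viewed, at most 10 in all, crops included, and the job is handed in when it is done.

Besides the shell and the picture viewer there is one more tool, called after "Call:" as name([rows], argument=value, ...), one row to a line, values as JSON. send_rows: Moves the arm, as the interface text tells. Its arguments: {"type":"object","properties":{"targets":{"type":"array"},"squeeze":{"type":"number"}},"required":["targets"]}

```bash
mkdir -p pics; cat > h.py <<'E'
import numpy as np, cv2
from rig import ctrl
def ray(p,px,z):
    K,R,t=map(np.array,(p["camera_matrix"],p["R"],p["t"]))
    d=R.T@np.linalg.solve(K,[px[0],px[1],1]); c=-R.T@t
    return c+d*(z-c[2])/d[2]
Z=dict(spanner=0,worm_top=18.5,jaw=0,gauge_line=16,jaw_edge=16)
def look(cams=("top","scene"),names=Z,save=None):
    out={}
    for c in cams:
        p=ctrl.capture(c); out[c]=p
        if save: cv2.imwrite(f"pics/{save}_{c}.png",p["img"][:,:,::-1])
        for n in names:
            r=ctrl.landmark_of(n,p)
            for q in r[:2]: print(c,n,np.round(q["score"],2),np.round(q["point"],1),np.round(ray(p,q["point"],Z.get(n,0)),1))
    return out
E
python3 - <<'E'
from h import *
print(ctrl.sense())
o=look(save="a")
for c in o:
    p=o[c]; print(c,"cam at",-np.array(p["R"]).T@np.array(p["t"]))
look(("top",),["petcock","jet_block","cover","screwdriver","float_bowl","carburettor","jar"])
E
```

```text
{'time_s': 0.0, 'joints': array([-1.53038463e+00,  3.13442385e-01,  1.49843999e+00, -2.76970567e-05,
        1.33102587e+00, -2.23385761e-01]), 'dq': array([-0.00069754, -0.00026928,  0.00087606,  0.00096246, -0.00093452,
        0.00219962]), 'tau': array([-1.53149977e-03, -4.12270010e+01, -2.59743869e+01, -2.83399650e-04,
        4.07022642e-03, -4.46261993e-06]), 'eef_pos': array([ 136.87061005, -506.56879088,  230.73788759]), 'ee_rot': array([-6.56274673e-04,  9.91313318e-01,  1.31519855e-01,  4.67020207e-05]), 'force': array([-0.77711971, -0.177831  , -0.3212592 ]), 'wrist_torque': array([-0.0272205 ,  0.05539101,  0.01697351]), 'grip_force': 0.0, 'grip_width': 0.9987359656563523}
top spanner 0.78 [432.1 193.4] [539.  -67.1   0. ]
top worm_top 0.98 [433.5 202.4] [517.7 -65.1  18.5]
top jaw 0.55 [434.6 194.3] [537.3 -72.1   0. ]
top gauge_line 0.8 [424.  188.9] [545.  -47.4  16. ]
top gauge_line 0.69 [425.3 186.7] [549.5 -50.1  16. ]
top jaw_edge 0.63 [425.  183.6] [555.7 -49.6  16. ]
scene spanner 0.64 [225.2 191.9] [533.5 -69.3   0. ]
scene worm_top 0.6 [225.  186.1] [532.5 -67.2  18.5]
scene jaw 0.61 [221.8 191.1] [533.2 -77.4   0. ]
scene jaw 0.58 [259.2 171.4] [456.8 -17.8  -0. ]
scene gauge_line 0.58 [232.3 188.4] [532.7 -50.7  16. ]
scene jaw_edge 0.49 [230.9 195.4] [552.  -46.3  16. ]
top cam at [374.10047195 150.09561944 906.09409762]
scene cam at [1152.58787225  308.8605673   799.21242462]
top jet_block 0.7 [405.9 237.6] [448.9 -13.1   0. ]
top jet_block 0.53 [427.3 184.1] [558.  -57.8   0. ]
top cover 0.83 [444.2 146.9] [636.4 -94.1   0. ]
top screwdriver 0.73 [480.6 239.5] [ 447.4 -161.6    0. ]
top screwdriver 0.24 [424.5 184.9] [556.3 -52.1   0. ]
top float_bowl 0.66 [225.5 215.4] [488.  347.8   0. ]
top carburettor 0.61 [227.8 143.9] [635.9 350.2   0. ]
top jar 0.8 [200.6 264.9] [389.  392.1   0. ]
```

```bash
python3 - <<'E'
import cv2
a=cv2.imread("pics/a_top.png")[110:270,370:510]; b=cv2.imread("pics/a_scene.png")[130:260,170:300]
a=cv2.resize(a,None,fx=3.6,fy=3.6,interpolation=3); b=cv2.resize(b,(400,400),interpolation=3)
import numpy as np
c=np.zeros((576,800,3),np.uint8); a=cv2.resize(a,(504,576)); c[:,:504]=a; c[:296,504:]=cv2.resize(b,(296,296)); cv2.imwrite("pics/c1.png",c)
cv2.imwrite("pics/c2.png",cv2.resize(b,(600,600),interpolation=3))
E
```

```text
(no output)
```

View pics/c1.png

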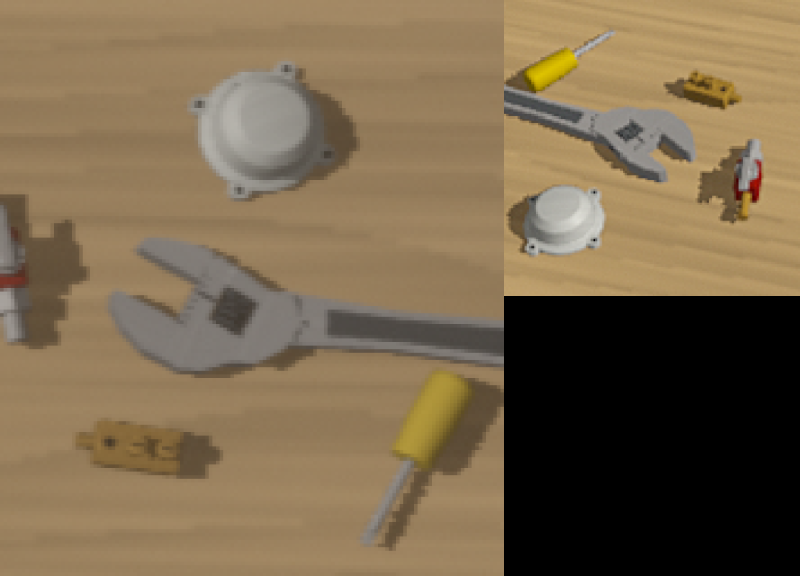

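View pics/a_top.png

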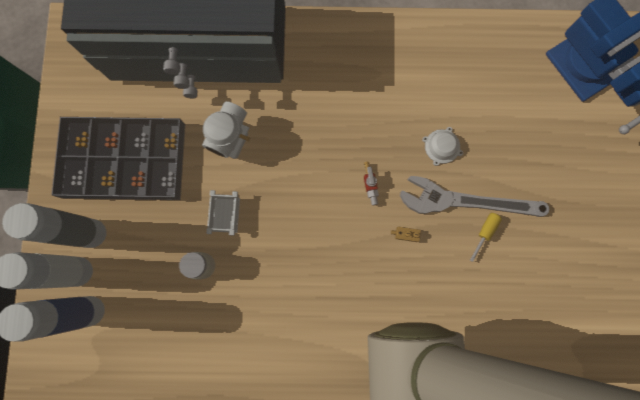

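The spanner's worm is at about (434,196) in the top image. The mouth opens left and up, the moving jaw is the upper one, and the handle's end is at (543,209). Next I'll fit the pose more tightly using averaged frames.

```bash
cat >> h.py <<'E'
def avg(c,n=6):
    ps=[ctrl.capture(c) for _ in range(n)]; p=dict(ps[-1]); p["img"]=np.mean([q["img"] for q in ps],0); return p
def rect(p,o,th,z=16,s=8,x=(-45,75),y=(-40,50)):
    # rectified view of plane z in spanner axes: col=x, row=y, s px/mm
    K,R,t=map(np.array,(p["camera_matrix"],p["R"],p["t"]))
    X,Y=np.meshgrid(np.arange(x[0],x[1],1/s),np.arange(y[0],y[1],1/s))
    c,sn=np.cos(th),np.sin(th)
    W=np.stack([o[0]+c*X-sn*Y,o[1]+sn*X+c*Y,np.full_like(X,z)],-1)
    C=W@R.T+t; P=C@K.T; P=(P[...,:2]/P[...,2:]).astype(np.float32)
    return cv2.remap(p["img"].astype(np.float32),P[...,0],P[...,1],cv2.INTER_CUBIC)
E
python3 - <<'E'
from h import *
import pickle
d={c:avg(c) for c in("top","scene")}; pickle.dump(d,open("d0.pkl","wb"))
p=d["top"]
print("worm",ray(p,(434.4,196.1),18.5),"hole",ray(p,(543,209),14))
g=cv2.cvtColor(d["top"]["img"].astype(np.uint8),cv2.COLOR_RGB2GRAY)
m=(g[185:208,422:447]<75).astype(np.uint8); print(g[188:205:2,424:446:2])
k=cv2.connectedComponentsWithStats(m); print(k[2],k[3]+[422,185])
w=ray(p,(434.4,196.1),18.5); h=ray(p,(543,209),14)
th=np.arctan2(*(h-w)[1::-1])-np.arctan2(-.38,-.92); print("th",th,np.linalg.norm((h-w)[:2]))
v=[rect(d[c],w,th,s=6) for c in d]
for im in v:
    for i in range(-40,75,10): cv2.line(im,((i+45)*6,0),((i+45)*6,6 if i else 20),(255,0,0),1)
    for j in range(-40,50,10): cv2.line(im,(0,(j+40)*6),(6 if j else 20,(j+40)*6),(255,0,0),1)
for c,im in zip(d,v): cv2.imwrite(f"pics/r0_{c}.png",im[:,:,::-1])
E
```

```text
worm [530.3234597 -67.1180802  18.5      ] hole [ 508.48017523 -282.59653105   14.        ]
[[ 95 113 123 124 124 122 122 121 116  93  85]
 [105 117 123 122  87  84 114 122 123 122 107]
 [119  96  91 105  63  72  63  89 119 123 125]
 [122 123 119  78  70  71  63  65  72 118 126]
 [123 124 107  65  72  66  64  63  95 125 124]
 [123 123  91  74  67  60  56  65 119 126 123]
 [125 122 123 108  69  67  58  97 125 124 124]
 [123 123 123 124 121  93  76 121 125 123 124]
 [122 123 124 123 122 123 122 125 124 124 124]]
[[  0   0  25  23 492]
 [ 11   5   1   1   1]
 [  7   6  12  11  82]] [[433.95121951 195.99186992]
 [433.         190.        ]
 [434.30487805 196.12195122]]
th 1.078070409557328 216.5827598378663[ WARN:0@4.392] global loadsave.cpp:1063 imwrite_ Unsupported depth image for selected encoder is fallbacked to CV_8U.
```

View pics/r0_top.png

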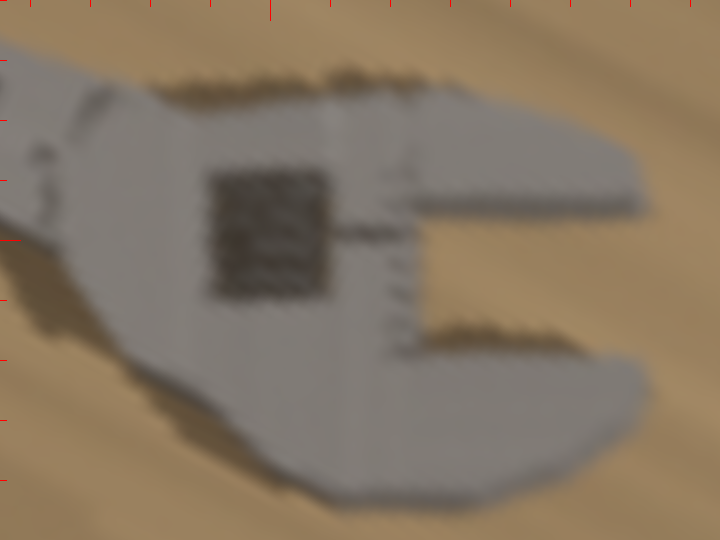

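View pics/r0_scene.png

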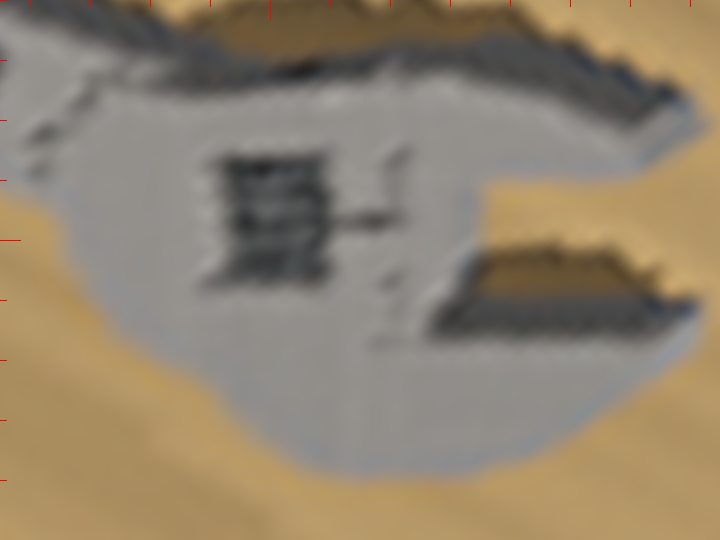

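Rectified along the spanner's axes at 6 px/mm, both views agree:

| View | Gauge line row | Moving jaw face row | Fixed jaw face row |
|---|---|---|---|
| Top | ≈233 | ≈198 | ≈350 |
| Scene | ≈219 | ≈183 | ≈335 |

The gap is about 25.3 mm, so there are about 5.7 mm still to close. That is about 7.2 rad, or 64 mm at the rim. The worm is at about (532,−68), with the spanner's x at 1.078 rad.

Call:
send_rows([
  [1,0.044,-0.0285,0,0,0,0],
  [1,0.044,-0.0285,0,0,0,0],
  [1,0.044,-0.0285,0,0,0,0],
  [1,0.044,-0.0285,0,0,0,0],
  [1,0.044,-0.0285,0,0,0,0],
  [1,0.044,-0.0285,0,0,0,0],
  [1,0.044,-0.0285,0,0,0,0],
  [1,0.044,-0.0285,0,0,0,0],
  [1,0.044,-0.0285,0,0,0,0],
  [1,0.044,-0.0285,0,0,0,0],
], squeeze=20)

```text
time_s: 2.85
eef_pos: [488.4, -115.5, 231.5]
ee_rot: [0.0, 0.991, 0.132, 0.0]
force: [1.0, -0.5, 0.7]
grip_width: 0.001
grip_force: 0.0
```

Call:
send_rows([
  [1,0.028,-0.018,0,0,0,0],
  [1,0.028,-0.018,0,0,0,0],
  [1,0,0,0.03,0,0,-0.163],
  [1,0,0,0.03,0,0,-0.163],
  [1,0,0,0.03,0,0,-0.163],
  [1,0,0,0.03,0,0,-0.163],
  [1,0,0,0.03,0,0,-0.163],
  [1,0,0,0.02,0,0,0],
  [1,0,0,0,0,0,0],
  [1,0,0,0,0,0,0],
])

```text
time_s: 4.1
eef_pos: [532.5, -67.8, 62.2]
ee_rot: [0.001, 0.858, 0.514, 0.0]
force: [0.0, -0.6, 0.4]
grip_width: 0.001
grip_force: 0.0
```

```bash
cat >> h.py <<'E'
from scipy.spatial.transform import Rotation as Ro
O=np.array([531.9,-68.,18.5]); TH=1.075
def rel():
    s=ctrl.sense(); r=Ro.from_quat(s["ee_rot"],scalar_first=True).as_matrix()
    d=s["eef_pos"]-O; print("t",s["time_s"],"spanner-frame",np.round(Ro.from_euler("z",-TH).apply(d),1),"yaw",np.arctan2(r[1,0],r[0,0]),"z",r[:,2].round(3),"F",s["force"].round(1),"w",s["grip_width"])
E
python3 -c "
from h import *
rel()"
```

```text
t 4.1 spanner-frame [ 0.5 -0.5 43.7] yaw 1.0786836971063956 z [ 0.001 -0.    -1.   ] F [ 0.  -0.6  0.4] w 0.0006878256606459652
```

Call:
send_rows([
  [1,-0.0095,0,0.019,0,0,0],
  [1,0,0,0.019,0,0,0],
  [1,0,0,0.001,0,0,0],
  [1,0,0,0.001,0,0,0],
  [1,0,0,0.001,0,0,0],
  [1,0,0,0.001,0,0,0],
  [1,0,0,0.001,0,0,0],
  [1,0,0,0.0005,0,0,0],
  [1,0,0,0.0005,0,0,0],
  [1,0,0,0,0,0,0],
])

```text
time_s: 5.35
eef_pos: [527.8, -76.0, 18.1]
ee_rot: [0.0, 0.858, 0.514, 0.0]
force: [-2.6, 1.5, 8.4]
grip_width: -0.002
grip_force: 4.5
```

```bash
python3 -c "
from h import *
rel()"
```

```text
t 5.35 spanner-frame [-9.  -0.2 -0.4] yaw 1.0789201560245663 z [ 0.001 -0.    -1.   ] F [-2.6  1.5  8.4] w -0.0015502308189096479
```

Call:
send_rows([
  [1,0.002,0,0,0,0,0],
  [1,0.002,0,0,0,0,0],
  [1,0.002,0,0,0,0,0],
  [1,0.002,0,0,0,0,0],
  [1,0.002,0,0,0,0,0],
  [1,0.002,0,0,0,0,0],
  [1,0.002,0,0,0,0,0],
  [1,0.002,0,0,0,0,0],
  [1,0.002,0,0,0,0,0],
  [1,0,0,0,0,0,0],
])

```text
time_s: 6.6
eef_pos: [536.3, -60.0, 18.0]
ee_rot: [0.0, 0.858, 0.514, 0.0]
force: [-1.9, 0.8, 8.3]
grip_width: -0.003
grip_force: 3.8
```

```bash
python3 - <<'E'
from h import *
rel()
import pickle
d={c:avg(c,3) for c in("top","scene")}; pickle.dump(d,open("d1.pkl","wb"))
v=[rect(d[c],[530.3,-67.1],1.078,s=5,x=(-25,55),y=(-35,35)) for c in d]
cv2.imwrite("pics/r1.png",np.clip(np.hstack(v)[:,:,::-1],0,255).astype(np.uint8))
E
```

```text
t 6.6 spanner-frame [ 9.1 -0.1 -0.5] yaw 1.0789064173821656 z [ 0.001 -0.    -1.   ] F [-1.9  0.8  8.3] w -0.0032594552327424435
```

View pics/r1.png

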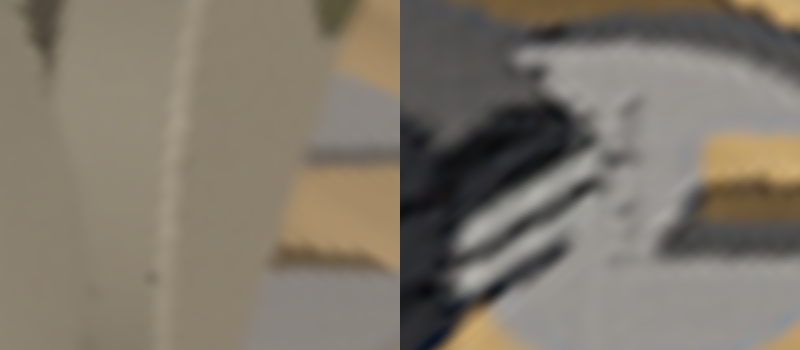

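The scene camera still sees the jaw with the hand in place: moving edge at row ≈134, fixed edge at row ≈260 (5 px/mm). I'll measure the shift between frames numerically.

```bash
cat >> h.py <<'E'
def edges(p):
    # jaw faces' y (saturation edge metal/wood moving; darkness edge fixed) along x 36..50
    im=rect(p,[530.3,-67.1],1.078,s=10,x=(38,50),y=(-25,30)).mean(1)
    rb=cv2.GaussianBlur((im[:,0]-im[:,2])[:,None],(1,15),0)[:,0]; br=cv2.GaussianBlur(im.mean(1)[:,None],(1,15),0)[:,0]
    y=np.arange(-25,30,.1)
    def cross(a,lo,hi):
        m=(y>=lo)&(y<hi); g=np.gradient(a)*m; g=np.clip(g,0,None); i=g.argmax(); w=slice(max(i-15,0),i+16); return (y[w]*g[w]).sum()/g[w].sum()
    return cross(rb,-20,5),cross(br,8,25)
E
python3 - <<'E'
from h import *
import pickle
for f in("d0","d1"):
    d=pickle.load(open(f+".pkl","rb"))
    for c in d: e=edges(d[c]); print(f,c,np.round(e,2),"gap",round(e[1]-e[0],2))
E
```

```text
d0 top [-3.29 18.97] gap 22.26
d0 scene [-9.61 16.58] gap 26.19
d1 top [-1.72 18.97] gap 20.69
d1 scene [-7.92 16.5 ] gap 24.42
```

Call:
send_rows([
  [1,0,0,-0.004,0,0,0],
  [1,-0.018,0,0,0,0,0],
  [1,0,0,0.004,0,0,0],
  [1,0,0,0,0,0,0],
  [1,0.003,0,0,0,0,0],
  [1,0.003,0,0,0,0,0],
  [1,0.004,0,0,0,0,0],
  [1,0.004,0,0,0,0,0],
  [1,0.004,0,0,0,0,0],
  [1,0,0,0,0,0,0],
])

```text
time_s: 8.15
eef_pos: [536.5, -60.1, 17.9]
ee_rot: [0.0, 0.858, 0.514, 0.0]
force: [-0.9, 2.9, 9.8]
grip_width: -0.002
grip_force: 4.9
```

Call:
send_rows([
  [1,0,0,-0.004,0,0,0],
  [1,-0.018,0,0,0,0,0],
  [1,0,0,0.004,0,0,0],
  [1,0,0,0,0,0,0],
  [1,0.003,0,0,0,0,0],
  [1,0.003,0,0,0,0,0],
  [1,0.004,0,0,0,0,0],
  [1,0.004,0,0,0,0,0],
  [1,0.004,0,0,0,0,0],
  [1,0,0,0,0,0,0],
])

```text
time_s: 9.4
eef_pos: [536.4, -60.1, 17.9]
ee_rot: [0.0, 0.858, 0.513, 0.0]
force: [-1.7, 3.1, 10.4]
grip_width: 0.0
grip_force: 5.3
```

```bash
python3 - <<'E'
from h import *
rel()
for c in("top","scene"): e=edges(avg(c,3)); print(c,np.round(e,2),"gap",round(e[1]-e[0],2))
E
```

```text
t 9.4 spanner-frame [ 9.1 -0.2 -0.6] yaw 1.0784149087305983 z [ 0.001  0.    -1.   ] F [-1.7  3.1 10.4] w 3.968411491645043e-05
top [ 1.78 18.97] gap 17.19
scene [-4.21 16.5 ] gap 20.7
```

Call:
send_rows([
  [1,0,0,-0.004,0,0,0],
  [1,-0.013,0,0,0,0,0],
  [1,0,0,0.004,0,0,0],
  [1,0,0,0,0,0,0],
  [1,0.002,0,0,0,0,0],
  [1,0.002,0,0,0,0,0],
  [1,0.002,0,0,0,0,0],
  [1,0.002,0,0,0,0,0],
  [1,0,0,0,0,0,0],
  [1,0,0,-0.01,0,0,0],
])

```text
time_s: 10.95
eef_pos: [533.2, -64.7, 26.9]
ee_rot: [-0.001, 0.858, 0.513, -0.0]
force: [-0.6, -0.1, -0.4]
grip_width: -0.006
grip_force: 0.0
```

Call:
send_rows([
  [1,0,0,-0.05,0,0,0],
  [1,0,0,-0.05,0,0,0],
  [1,-0.03,0.04,-0.03,0,0,0],
  [1,-0.03,0.05,0,0,0,0],
  [1,-0.04,0.04,0,0,0,0],
  [1,-0.04,0.04,0,0,0,0],
  [1,-0.04,0.04,0,0,0,0],
  [1,-0.04,0,0,0,0,0],
  [1,0,0,0,0,0,0],
  [1,0,0,0,0,0,0],
])

```text
time_s: 12.2
eef_pos: [614.9, -357.1, 157.2]
ee_rot: [-0.0, 0.858, 0.514, 0.0]
force: [0.7, 0.0, -0.5]
grip_width: 0.002
grip_force: 0.0
```

```bash
python3 - <<'E'
from h import *
rel()
v=[]
for c in("top","scene"):
    p=avg(c,5); e=edges(p); print(c,np.round(e,2),"gap",round(e[1]-e[0],2))
    v.append(rect(p,[530.3,-67.1],1.078,s=10,x=(8,48),y=(-20,25)))
cv2.imwrite("pics/r2.png",np.clip(np.hstack(v)[:,:,::-1],0,255).astype(np.uint8))
E
```

```text
t 12.2 spanner-frame [-214.8 -210.5  138.7] yaw 1.0788558304686147 z [-0.     0.001 -1.   ] F [ 0.7  0.  -0.5] w 0.0019415307909997897
top [ 2.59 18.98] gap 16.39
scene [-3.49 16.58] gap 20.07
```

View pics/r2.png

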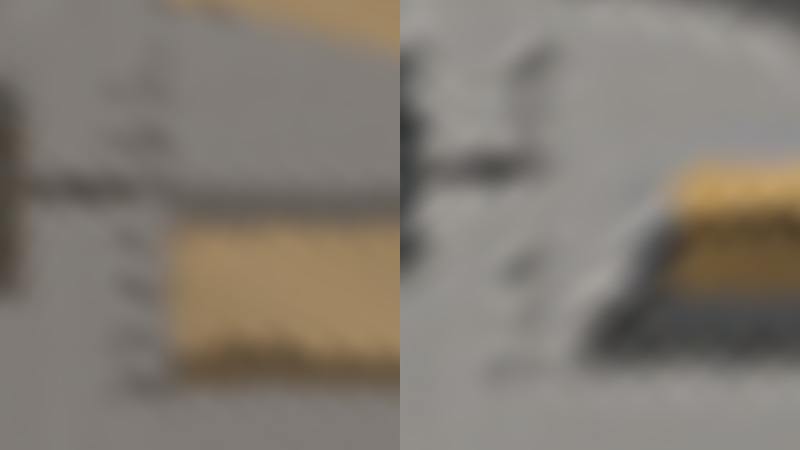

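In the top view the gauge line (row ≈187) is level with the jaw's top edge (row ≈187). In the scene view they are at rows ≈167 and ≈163, about 0.3 mm apart. The gap is about 20 mm, the spanner hasn't moved and the hand is clear.

```bash
python3 -c "
from rig import ctrl
print(ctrl.finish_job())"
```

```text
the job is handed in; nothing more can be done
None
```

I rolled the worm wheel until the moving jaw was level with the gauge line: the gap measures about 20 mm, within about 0.4 mm of the mark. The spanner stayed where it lay, the hand is clear, and the job is handed in, though no verdict came back.

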